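# Open the pickle jar with the unknown thread

### The job

Open the pickle jar at the end of the wooden stand nearer the thali: the caps of the pair are threaded opposite ways so that they cannot be swapped, and nobody remembers which is which, so try the cap gently both ways, without forcing it against its stop, and turn it off the way it gives. Lift it straight up and finish still holding it, level, about five centimetres clear of the open mouth and right over it, so that the oil drips back into the jar. Keep both jars standing in the stand, the other jar closed, and everything else on the table where it is.

Things in the scene. Friction and masses are not known exactly. Their poses are not given: they have to be found in the camera images.
- stand: Teak pickle stand, a block 116 (x) by 240 (y) by 26 mm high, fixed to the table, a brass loop at each end; origin mid underside, y along its length. Two square sockets 87 mm wide and 14 mm deep, floor 12 mm up, lie 60 mm either side of its middle along y; a jar stands in each and can turn only a few degrees there.
- jar_p: One of two like ceramic pickle jars, brown below, white above: square body 84 mm wide, 86 mm high, shoulder up to 98 mm, round neck 36 mm in diameter up to the rim at 122 mm; about 0.8 kg, resting loose in its socket at one end of the stand (which end varies). Origin mid underside, z up, x across the stand.
- cap_p: Cap of jar_p: knurled stainless steel, 58 mm in diameter, 24 mm high, 90 g. Origin mid underside, z up; closed, it is 102 mm above jar_p's origin, 4 mm above the shoulder, its x along jar_p's x. A grip of 15 to 25 N turns and lifts it and slips harmlessly at the stop; one over about 35 N turned on against the stop forces the thread.
- jar_p_mouth (a point): Middle of the rim of jar_p's mouth, 122 mm above its origin. Thread: closed, the cap is at its stop; the wrong way it gives only 2 to 5 degrees (jar and thread play), then fingers slip. The right way it runs freely; from 70 to 150 degrees it is clear and lifts straight off; before that, pulling up lifts the jar. One jar loosens anticlockwise (from above), the other clockwise; unmarked.
- jar_q: One of two like ceramic pickle jars, brown below, white above: square body 84 mm wide, 86 mm high, shoulder up to 98 mm, round neck 36 mm in diameter up to the rim at 122 mm; about 0.8 kg, resting loose in its socket at one end of the stand (which end varies). Origin mid underside, z up, x across the stand.
- cap_q: Cap of jar_q: knurled stainless steel, 58 mm in diameter, 24 mm high, 90 g. Origin mid underside, z up; closed, it is 102 mm above jar_q's origin, 4 mm above the shoulder, its x along jar_q's x. A grip of 15 to 25 N turns and lifts it and slips harmlessly at the stop; one over about 35 N turned on against the stop forces the thread.
- jar_q_mouth (a point): Middle of the rim of jar_q's mouth, 122 mm above its origin. Thread: closed, the cap is at its stop; the wrong way it gives only 2 to 5 degrees (jar and thread play), then fingers slip. The right way it runs freely; from 70 to 150 degrees it is clear and lifts straight off; before that, pulling up lifts the jar. One jar loosens anticlockwise (from above), the other clockwise; unmarked.
- thali: Empty stainless steel thali plate, 280 mm in diameter, 24 mm high, at the left or right of the stand (varies), with three katoris on it; origin in the middle of its underside. The jar to open is the one at the end of the stand nearer to it. The wooden cutlery caddy is on the other side.
- katori0: Small steel bowl on the thali, 72 mm in diameter, 36 mm high, loose; origin in the middle of its underside. Not to be disturbed.
- katori1: Small steel bowl on the thali, 72 mm in diameter, 36 mm high, loose; origin in the middle of its underside. Not to be disturbed.
- katori2: Small steel bowl on the thali, 72 mm in diameter, 36 mm high, loose; origin in the middle of its underside. Not to be disturbed.
- tumbler: Green plastic tumbler, 68 mm in diameter, 95 mm high, loose, about 145 mm beyond the stand's middle; origin in the middle of its underside. Not to be disturbed.
- salt_pot: Small lidded steel salt pot, 50 mm in diameter, 52 mm high, loose, on the robot's side of the stand; origin in the middle of its underside. Not to be disturbed.
- spoon: Steel pickle spoon 150 mm long lying on the robot's side of the stand, loose; origin in the middle of its underside. Not to be disturbed.
Mind the look-alikes: they are no part of the job. Leave any green look-alike of the cap_p alone. Leave any purple look-alike of the cap_q alone.

How it is judged:
On the way:
1. the cap of the jar nearer the thali is turned on its thread while still down on the neck, by more than 52 degrees ((((y of each of jar_p, thali in the frame of stand above 0 m or y of each of jar_p, thali in the frame of stand below 0 m) and angle between the x axis of cap_p and the x axis of jar_p, either way round above 0.9 rad and z of cap_p in the frame of jar_p below 0.112 m) or ((y of each of jar_q, thali in the frame of stand above 0 m or y of each of jar_q, thali in the frame of stand below 0 m) and angle between the x axis of cap_q and the x axis of jar_q, either way round above 0.9 rad and z of cap_q in the frame of jar_q below 0.112 m))), for 0.05 s.
At the end, for the whole second after the job is handed in: The fingers hold the cap of the jar nearer the thali, clear of the jar, underside 25 to 100 mm above its own jar's rim, within 30 mm of the jar's axis, level within 0.2 rad and still; both jars stand upright on their socket floors (within 4 mm), the other one closed ((((y of each of jar_p, thali in the frame of stand above 0 m or y of each of jar_p, thali in the frame of stand below 0 m) and contact force between the fingers and cap_p above 1 N and z of cap_p in the frame of jar_p between 0.147 and 0.222 m and horizontal distance between cap_p and jar_p below 0.03 m and angle between cap_p's own z axis and vertical below 0.2 rad and contact force between cap_p and jar_p below 0.1 N and linear speed of cap_p below 0.03 m/s and (z of jar_p in the frame of stand below 0.016 m and angle between jar_p's own z axis and vertical below 0.06 rad) and (z of jar_q in the frame of stand below 0.016 m and angle between jar_q's own z axis and vertical below 0.06 rad) and (z of cap_q in the frame of jar_q below 0.106 m and angle between the x axis of cap_q and the x axis of jar_q, either way round below 0.5 rad)) or ((y of each of jar_q, thali in the frame of stand above 0 m or y of each of jar_q, thali in the frame of stand below 0 m) and contact force between the fingers and cap_q above 1 N and z of cap_q in the frame of jar_q between 0.147 and 0.222 m and horizontal distance between cap_q and jar_q below 0.03 m and angle between cap_q's own z axis and vertical below 0.2 rad and contact force between cap_q and jar_q below 0.1 N and linear speed of cap_q below 0.03 m/s and (z of jar_p in the frame of stand below 0.016 m and angle between jar_p's own z axis and vertical below 0.06 rad) and (z of jar_q in the frame of stand below 0.016 m and angle between jar_q's own z axis and vertical below 0.06 rad) and (z of cap_p in the frame of jar_p below 0.106 m and angle between the x axis of cap_p and the x axis of jar_p, either way round below 0.5 rad)))); the arm keeps its last pose, push and grip.
It fails at once if a jar is lifted out of its socket in the stand or tipped ((z of jar_p in the frame of stand above 0.022 m or angle between jar_p's own z axis and vertical above 0.2 rad) or (z of jar_q in the frame of stand above 0.022 m or angle between jar_q's own z axis and vertical above 0.2 rad)).
It fails at once if the other jar, farther from the thali, is opened or its cap turned by more than about 30 degrees (((y of each of jar_p, thali in the frame of stand above 0 m or y of each of jar_p, thali in the frame of stand below 0 m) and not (z of cap_q in the frame of jar_q below 0.106 m and angle between the x axis of cap_q and the x axis of jar_q, either way round below 0.5 rad)) or ((y of each of jar_q, thali in the frame of stand above 0 m or y of each of jar_q, thali in the frame of stand below 0 m) and not (z of cap_p in the frame of jar_p below 0.106 m and angle between the x axis of cap_p and the x axis of jar_p, either way round below 0.5 rad))).
It fails at once if a cap is forced: more than 90 N between cap and jar (contact force between cap_p and jar_p above 90 N or contact force between cap_q and jar_q above 90 N).
It fails at once if the thali, a katori, the tumbler, the salt pot or the spoon is moved by more than 30 mm (distance of any of thali, katori0, katori1, katori2, tumbler, salt_pot, spoon from where it was at the start of the episode above 0.03 m).
It also fails if it takes over 51 s, if anything falls off the work surface, if the arm or the gripper's body presses on something with over 40 N, if the wrist force passes 120 N, or if a joint passes its speed limit or range.

### The arm

A 7-joint arm with a two-finger parallel gripper is mounted at the origin on the work surface. World frame = base frame: x ahead of the robot, y to its left, z up, the work surface at z = 0. Lengths are in m, angles in rad, forces in N, time in s.
With the tool pointing down it reaches from about 0.4 to 0.85 m from the base axis. Payload 4.5 kg.
Tool frame: the origin (TCP) lies where the fingers leave the gripper's body, on its centre line; the fingertips stand 64 mm ahead of it and the grasp point (between the pads) lies 45 mm ahead of it; z points along the fingers, y is the line along which they close (so a half turn about z gives the same grasp; the last joint's range is limited). The gripper opens to 88 mm and grips with 3 to 60 N. Pads are 18 mm wide; open, the fingers measure 123 mm over their backs; the gripper's body (75 mm by 187 mm) begins 45 mm behind the grasp point.
Start: joints at [1.303, 0.689, -0.195, 1.565, 0.157, 0.902, -0.215], TCP at [0.186, -0.597, 0.303] pointing down, gripper open.
Joint ranges: [-3.01, 3.01], [-0.46, 2.08], [-1.47, 1.51], [0.13, 2.56], [-1, 4.14], [0.04, 2.09], [-2.66, 2.66]. Speed limits (rad/s): [2.57, 2.57, 3.14, 3.14, 3.14, 3.14, 3.14].

### API

Orientations are given as a unit quaternion [x, y, z, w].
In Python, from plant import r gives the robot as it stands.
- The arm moves only by the tool play_rows, never from a script. Its arguments are lists of equal length, an entry for each row: "translation": the shift along the tool's x, y, z in m, a list of three; "delta_rot": the turn, a rotation vector about the tool's x, y, z in degrees, a list of three; "grip": the opening, from -1 (shut) to 1 (fully open). In form: {"translation": [[x, y, z], ...], "delta_rot": [[rx, ry, rz], ...], "grip": [grip, ...]}. A call has 1 to 20 rows; each row shifts and turns the commanded pose from where the row before left it, along the tool's axes as they then stand; what a row does not reach is not made up. A row lasts 1/8 s, in which the tool goes at most 62.5 mm and 10.7 degrees, less where a joint would pass 70% of its speed; a pose out of reach is approached as far as the arm can. A call with a gripper value outside its range is refused whole. The fingers move at their own pace and stop on an object; "squeeze" is the grip in N (left out, the last holds). Time passes only in rows, so rows that do not move let the fingers close. It gives the time, the measured TCP pose, the force, the opening and the grip force at its end, in the units of the state.
- r.get_state(): the state, without advancing time (a new reading comes with each control period).
- r.snapshot(name): name is "scene" or "side" or "wrist"; returns the picture (480x640x3 uint8, blue, green, red); there is no depth.
- r.get_calibration(name): a dict with "intrinsics" (3x3 intrinsics, pixels), "k1" (the pictures are not rectified: a ray, as slopes to the right and down, at radius r is drawn at 1 + k1 r^2 times it, then the intrinsics apply), "eye" and "rotation" of the camera in the world. Camera axes: x right, y up, looking along -z (the intrinsics and any distortion apply to the point x, -y, -z); pixel columns grow to the right and rows downward; lengths in m; the calibration is good to about 2 mm. A picture is of the moment at which its call begins: read the wrist's pose just before it. get_calibration takes no time and is no camera call; for the wrist camera it gives the pose at the moment of the call.
- r.finish_job(): hands the job in; it is judged then, once.
Trained networks look in the newest picture that a camera, given by its name, has taken for a name from the list of things; names that differ only in an ending like _2 or _b are one class to them, and where a whole thing is asked for, a point or a joint stands for the part that bears it (a point fixed in the world has none). Each returns a list of dicts, best first, with "confidence" (0 to 1); they miss things now and then, are a little off and sometimes report something else, mostly with a low value. They report only what shows in the picture. A call takes as long as a camera call. They do not tell look-alikes from the thing itself.
- r.look_for(camera, target): "point" ([x, y, z] in m, in world coordinates, good to about 4 mm: the middle of the surface that is visible of it).
- r.silhouettes(camera, target): "pixels" (480x640 bool, what is visible of it).
The state is a dict: "clock": time; "q": joint angles; "qd": joint speeds; "joint_torque": joint torques, N m; "tool_pos": TCP position; "eef_rot": TCP orientation; "contact_force": force on the tool from outside, world axes, zero at the start; "moment": the same for the moment, N m; "opening": opening from 0.0 (shut) to 1.0 (fully open); "finger_force": force on a finger pad.
Only numpy, scipy, OpenCV 4.12 (cv2) and the standard library are available. Lean on these libraries where they do the work, as an engineer would, in place of code of your own. Each camera call takes 0.05 s, during which the arm holds its last target. There are 200 camera calls.

## Working session

There is one attempt and no reset: what is moved stays moved. The work goes in short steps, Python scripts to look and compute and a tool call to move; the robot and the scene stay as the last step left them, time stands still between calls to the robot, and variables do not carry over. Pictures are saved under pics/ and viewed, at most 10 in all, crops included, and the job is handed in when it is done.

Besides the shell and the picture viewer there is one more tool, called as name(argument=value, ...) on one line, values as JSON. play_rows: Moves the arm, as the interface text tells. Its arguments: {"type":"object","properties":{"translation":{"type":"array","items":{"type":"array","items":{"type":"number"}}},"delta_rot":{"type":"array","items":{"type":"array","items":{"type":"number"}}},"grip":{"type":"array","items":{"type":"number"}},"squeeze":{"type":"number"}},"required":["translation","delta_rot","grip"]}

```bash
mkdir -p pics
python3 - <<'E'
from plant import r
import cv2
s=r.get_state(); print(s)
for c in ("scene","side"):
    cv2.imwrite(f"pics/{c}0.png",r.snapshot(c))
    k=r.get_calibration(c); print(c,k["eye"])
    for t in ("stand","jar_p","cap_p","jar_q","cap_q","thali","tumbler","salt_pot","spoon"):
        print(c,t,[(d["point"].round(3).tolist() if hasattr(d["point"],"round") else d["point"],round(d["confidence"],2)) for d in r.look_for(c,t)[:4]])
E
```

```text
{'clock': 0.0, 'q': array([ 1.30278515,  0.68995524, -0.19449775,  1.56630533,  0.15729923,
        0.9025417 , -0.2150665 ]), 'qd': array([ 0.00014534, -0.00023482,  0.00058852,  0.00083064,  0.00206285,
        0.0010682 , -0.00071066]), 'joint_torque': array([-7.01254685e-04, -5.27560902e+01, -1.26676161e+00, -1.53426522e+01,
       -5.25024394e-02,  6.58332006e-03,  1.99892852e-04]), 'tool_pos': array([ 0.18558137, -0.59627981,  0.30193779]), 'eef_rot': array([ 9.88627406e-01,  1.50382930e-01, -2.10090217e-04, -8.85000916e-04]), 'contact_force': array([ 0.71841491,  0.89488382, -0.48221184]), 'moment': array([-0.03167566, -0.01283034,  0.01011896]), 'finger_force': 0.0, 'opening': 0.9984450934945865}
scene [ 1.2600629  -0.15943407  1.18087997]
scene stand [([0.6124, 0.0695, 0.0276], 0.61), ([0.6044, -0.3415, 0.0176], 0.48), ([0.54, -0.4082, 0.0033], 0.41)]
scene jar_p [([0.6061, 0.0037, 0.0938], 0.98), ([0.6064, 0.1154, 0.0893], 0.71)]
scene cap_p [([0.6452, -0.1086, 0.027], 0.87), ([0.5759, 0.0024, 0.1341], 0.77), ([0.5726, 0.1263, 0.1338], 0.57), ([0.4658, 0.2501, 0.0225], 0.55
[... 553 characters left out ...]
09, 0.1562, 0.0268], 0.69)]
side jar_p [([0.5414, 0.1686, 0.0789], 0.78), ([0.5414, 0.0443, 0.0892], 0.64)]
side cap_p [([0.5654, 0.1408, 0.1397], 0.85), ([0.4518, 0.164, 0.0411], 0.71), ([0.4576, 0.2633, 0.0239], 0.69), ([0.5619, 0.024, 0.136], 0.54)]
side jar_q [([0.5414, 0.1686, 0.0789], 0.78), ([0.5414, 0.0443, 0.0892], 0.64)]
side cap_q [([0.5654, 0.1408, 0.1397], 0.85), ([0.4518, 0.164, 0.0411], 0.71), ([0.4576, 0.2633, 0.0239], 0.69), ([0.5619, 0.024, 0.136], 0.54)]
side thali [([0.5507, -0.4046, 0.0057], 0.89), ([0.5399, 0.0391, 0.0848], 0.56)]
side tumbler [([0.6978, 0.0446, 0.0671], 0.75)]
side salt_pot [([0.4527, 0.1608, 0.0363], 0.54)]
side spoon [([0.4691, 0.0315, 0.014], 0.84)]
```

View pics/scene0.png

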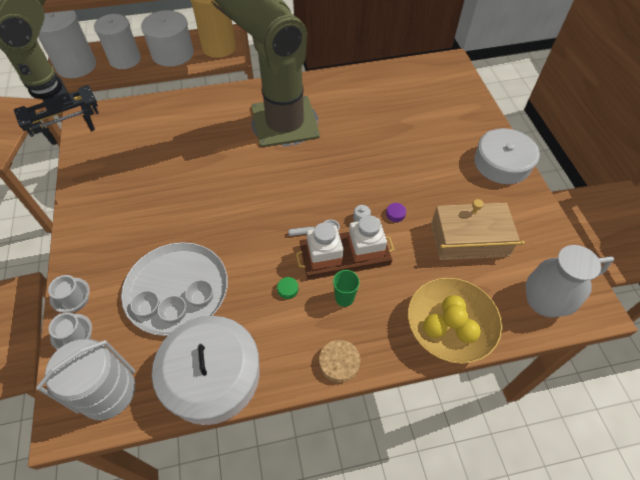

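View pics/side0.png

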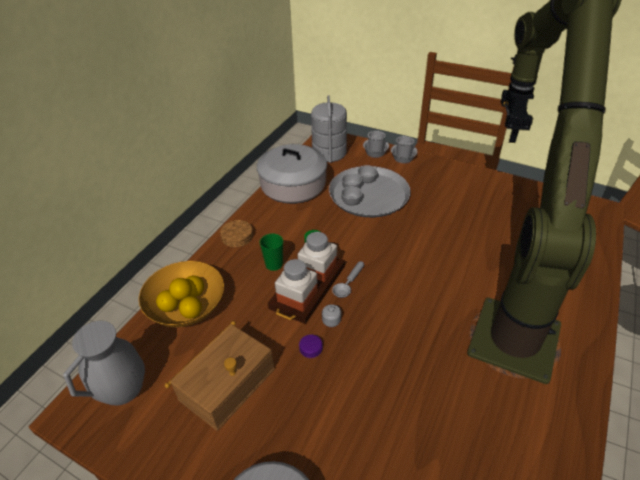

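Both views show the thali on the −y side (scene px 175,288). The jar to open is the one at scene px (325,240), on the −y end, and the other is at (370,235). The green and purple discs are look-alikes. Next I'll pin down both cap centres.

```bash
cat > h.py <<'E'
from plant import r
import numpy as np, cv2
from scipy.optimize import least_squares
from scipy.spatial.transform import Rotation as R
def proj(k,P):
    p=(np.atleast_2d(P)-k["eye"])@np.asarray(k["rotation"])
    s=np.c_[p[:,0],-p[:,1]]/-p[:,2:]
    s=s*(1+k["k1"]*(s**2).sum(1,keepdims=True))
    K=np.asarray(k["intrinsics"]); return s*[K[0,0],K[1,1]]+[K[0,2],K[1,2]]
def cyl(c,z0=.114,z1=.138,rad=.029):
    a=np.linspace(0,2*np.pi,48); o=np.ones(48)
    return np.vstack([np.c_[c[0]+rad*np.cos(a),c[1]+rad*np.sin(a),z*o] for z in (z0,z1)])
def hullc(k,c):
    h=cv2.convexHull(proj(k,cyl(c)).astype(np.float32)); m=cv2.moments(h)
    return np.array([m["m10"],m["m01"]])/m["m00"], m["m00"]
def toolrel(target,st=None):
    st=st or r.get_state()
    return R.from_quat(st["eef_rot"]).inv().apply(np.asarray(target)-st["tool_pos"])
E
python3 - <<'E'
from h import *
obs={0:[],1:[]}
g=[np.array([.572,.012]),np.array([.57,.132])]
for c in ("scene","side"):
    r.snapshot(c); k=r.get_calibration(c)
    for d in r.silhouettes(c,"cap_p"):
        m=d["pixels"]; ys,xs=np.nonzero(m); cen=np.array([xs.mean(),ys.mean()])
        for i in (0,1):
            h,A=hullc(k,g[i])
            if np.linalg.norm(h-cen)<14: obs[i].append((c,k,cen)); print(c,i,cen.round(1),h.round(1),m.sum(),round(A),round(d["confidence"],2))
C=[]
for i in (0,1):
    s=least_squares(lambda x:np.concatenate([hullc(k,x)[0]-cen for _,k,cen in obs[i]]),g[i],diff_step=1e-3)
    print(i,s.x.round(4),s.fun.round(2)); C.append(s.x)
    for c in ("scene","side"):
        o=[(k,cen) for n,k,cen in obs[i] if n==c]
        if o:
            q=least_squares(lambda x:np.concatenate([hullc(k,x)[0]-cen for k,cen in o]),g[i],diff_step=1e-3); print("  ",c,q.x.round(4))
d=C[1]-C[0]; print(np.linalg.norm(d),np.degrees(np.arctan2(-d[0],d[1])))
print(toolrel([*C[0],.30]))
E
```

```text
Traceback (most recent call last):
  File "h.py", line 14, in hullc
    h=cv2.convexHull(proj(k,cyl(c)).astype(np.float32)); m=cv2.moments(h)
                     ~~~~^^^^^^^^^^
  File "h.py", line 6, in proj
    p=(np.atleast_2d(P)-k["eye"])@np.asarray(k["rotation"])
      ~~~~~~~~~~~~~~~~~~~~~~~~~~~^~~~~~~~~~~~~~~~~~~~~~~~~~
ValueError: matmul: Input operand 1 has a mismatch in its core dimension 0, with gufunc signature (n?,k),(k,m?)->(n?,m?) (size 4 is different from 3)
```

```bash
sed -i 's/@np.asarray(k\["rotation"\])/@R.from_quat(k["rotation"]).as_matrix()/' h.py
cat > meas.py <<'E'
from h import *
obs={0:[],1:[]}
g=[np.array([.572,.012]),np.array([.57,.132])]
for c in ("scene","side"):
    r.snapshot(c); k=r.get_calibration(c)
    for d in r.silhouettes(c,"cap_p"):
        m=d["pixels"]; ys,xs=np.nonzero(m); cen=np.array([xs.mean(),ys.mean()])
        for i in (0,1):
            h,A=hullc(k,g[i])
            if np.linalg.norm(h-cen)<14: obs[i].append((c,k,cen)); print(c,i,cen.round(1),h.round(1),m.sum(),round(A),round(d["confidence"],2))
C=[]
for i in (0,1):
    s=least_squares(lambda x:np.concatenate([hullc(k,x)[0]-cen for _,k,cen in obs[i]]),g[i],diff_step=1e-3)
    print(i,s.x.round(4),s.fun.round(2)); C.append(s.x)
    for c in ("scene","side"):
        o=[(k,cen) for n,k,cen in obs[i] if n==c]
        if o:
            q=least_squares(lambda x:np.concatenate([hullc(k,x)[0]-cen for k,cen in o]),g[i],diff_step=1e-3); print("  ",c,q.x.round(4))
d=C[1]-C[0]; print(np.linalg.norm(d),np.degrees(np.arctan2(-d[0],d[1])))
print(toolrel([*C[0],.30]), r.get_state()["clock"])
E
python3 meas.py
```

```text
scene 1 [368.7 225.8] [370.  225.5] 368 426 0.91
scene 0 [323.8 233. ] [325.9 234.3] 415 434 0.67
side 0 [316.2 241.5] [314.  240.9] 339 374 0.88
side 1 [294.4 269.2] [293.3 269.5] 396 429 0.64
side 0 [308.6 233.2] [314.  240.9] 61 374 0.44
0 [0.5771 0.0051] [-0.07  3.32 -2.66 -2.7   4.91  5.58]
   scene [0.567  0.0076]
   side [0.5826 0.0012]
1 [0.5688 0.129 ] [ 0.07 -0.37 -0.19 -0.34]
   scene [0.5699 0.1285]
   side [0.5678 0.1298]
0.1241759080265015 3.827344378747704
[ 0.552497   -0.45830291  0.00271946] 1.3
```

play_rows(translation=[[0.034,-0.029,0],[0.034,-0.029,0],[0.034,-0.029,0],[0.034,-0.029,0],[0.034,-0.029,0],[0.034,-0.029,0],[0.034,-0.029,0],[0.034,-0.029,0],[0.034,-0.029,0],[0.034,-0.029,0],[0.034,-0.029,0],[0.034,-0.029,0],[0.034,-0.029,0],[0.034,-0.029,0],[0.034,-0.029,0],[0.034,-0.029,0]], delta_rot=[[0,0,0],[0,0,0],[0,0,0],[0,0,0],[0,0,0],[0,0,0],[0,0,0],[0,0,0],[0,0,0],[0,0,0],[0,0,0],[0,0,0],[0,0,0],[0,0,0],[0,0,0],[0,0,0]], grip=[1,1,1,1,1,1,1,1,1,1,1,1,1,1,1,1], squeeze=20)

```text
clock: 3.3
tool_pos: [0.5681, 0.0093, 0.3029]
eef_rot: [0.989, 0.15, 0.0, 0.0]
contact_force: [0.9, -0.7, -0.1]
opening: 1.0
finger_force: 0.0
```

play_rows(translation=[[0,0,0],[0,0,0],[0,0,0],[0,0,0],[0,0,0],[0,0,0],[0,0,0],[0,0,0],[0,0,0],[0,0,0]], delta_rot=[[0,0,-9.1],[0,0,-9.1],[0,0,-9.1],[0,0,-9.1],[0,0,-9.1],[0,0,-9.1],[0,0,-9.1],[0,0,-9.1],[0,0,0],[0,0,0]], grip=[1,1,1,1,1,1,1,1,1,1])

```text
clock: 4.55
tool_pos: [0.5673, 0.0079, 0.3027]
eef_rot: [0.708, 0.707, -0.0, 0.0]
contact_force: [0.1, 0.3, 0.4]
opening: 1.0
finger_force: 0.0
```

Run:
```python
from h import *
s=r.get_state(); print(s["q"].round(3),s["tool_pos"],s["eef_rot"],s["contact_force"],s["moment"],s["clock"])
k=r.get_calibration("wrist"); im=r.snapshot("wrist"); 
for d in r.silhouettes("wrist","cap_p"):
    m=d["pixels"]; ys,xs=np.nonzero(m); cen=np.array([xs.mean(),ys.mean()])
    for g in ([.568,.0085],[.569,.129]):
        h,A=hullc(k,g)
        if np.linalg.norm(h-cen)<80:
            q=least_squares(lambda x:hullc(k,x)[0]-cen,g,diff_step=1e-3)
            print(g,cen.round(1),h.round(1),m.sum(),round(A),q.x.round(4),round(d["confidence"],2))
for g in ([.568,.0085],[.569,.129]):
    cv2.polylines(im,[cv2.convexHull(proj(k,cyl(g)).astype(np.float32)).astype(int)],1,(0,0,255),1)
cv2.imwrite("pics/w1.png",im)
```

```text
[ 0.194  0.644 -0.49   1.734  0.382  0.86  -0.467] [0.56731028 0.00785867 0.30274141] [ 7.07535035e-01  7.06678263e-01 -1.24738319e-06  7.81001189e-05] [0.06978539 0.26254006 0.406084  ] [-0.01280401 -0.04459685 -0.03153124] 4.55
[0.568, 0.0085] [316.8 226.8] [320.6 230.9] 6466 6908 [0.5656 0.0113] 0.87
[0.569, 0.129] [319.6  34.7] [322.4  23.9] 6831 9622 [0.5675 0.1233] 0.86
```

View pics/w1.png

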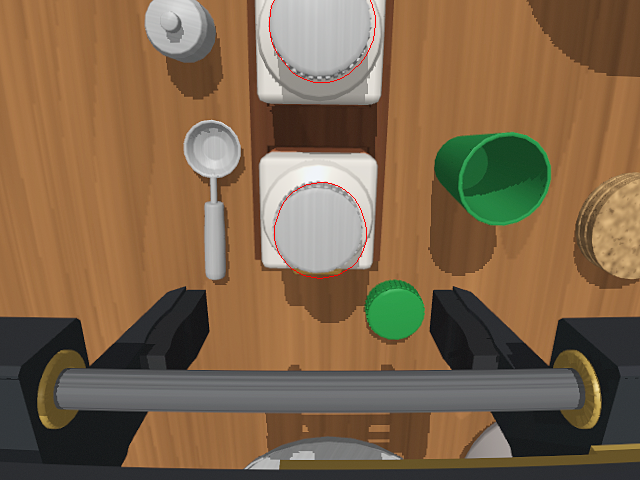

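The red outlines in the wrist picture, drawn from my estimates, fall on the caps within 2 mm (target cap at px 320,228). I take the cap centre as (0.566, 0.010) and descend to grip it.

play_rows(translation=[[0.002,-0.001,0.02],[0,0,0.02],[0,0,0.02],[0,0,0.02],[0,0,0.02],[0,0,0.01],[0,0,0.01],[0,0,0],[0,0,0],[0,0,0],[0,0,0],[0,0,0],[0,0,0],[0,0,0],[0,0,0]], delta_rot=[[0,0,0],[0,0,0],[0,0,0],[0,0,0],[0,0,0],[0,0,0],[0,0,0],[0,0,0],[0,0,0],[0,0,0],[0,0,0],[0,0,0],[0,0,0],[0,0,0],[0,0,0]], grip=[1,1,1,1,1,1,1,1,1,-1,-1,-1,-1,-1,-1], squeeze=18)

```text
clock: 6.52
tool_pos: [0.5664, 0.0099, 0.1829]
eef_rot: [0.707, 0.708, 0.0, 0.0]
contact_force: [-0.4, 0.4, 1.7]
opening: 0.652
finger_force: 18.0
```

```bash
cat > st.py <<'E'
from h import *
s=r.get_state(); e=R.from_quat(s["eef_rot"]).as_euler("ZYX",degrees=True)
print(s["q"].round(3),s["tool_pos"].round(4),"yaw",e.round(1),"F",s["contact_force"].round(1),"M",s["moment"].round(3),"tau7",s["joint_torque"][6].round(3),"op",s["opening"]*.088,s["finger_force"],s["clock"])
E
python3 st.py
```

```text
[ 0.127  0.804 -0.387  1.84   0.507  0.596 -0.578] [0.5664 0.0099 0.1829] yaw [ 90.1   0.  180. ] F [-0.4  0.4  1.7] M [-0.078 -0.054  0.015] tau7 -0.004 op 0.05739661083197202 18.00015442507288 6.525
```

play_rows(translation=[[0,0,0],[0,0,0],[0,0,0],[0,0,0]], delta_rot=[[0,0,4],[0,0,4],[0,0,2],[0,0,0]], grip=[-1,-1,-1,-1])

```text
clock: 7.02
tool_pos: [0.5664, 0.0106, 0.1829]
eef_rot: [0.765, 0.644, 0.0, 0.0]
contact_force: [-0.7, 0.4, 1.6]
opening: 0.654
finger_force: 18.0
```

```bash
python3 st.py
```

```text
[ 0.099  0.798 -0.341  1.842  0.453  0.578 -0.701] [0.5664 0.0106 0.1829] yaw [ 80.2  -0.  180. ] F [-0.7  0.4  1.6] M [ 0.178 -0.05   0.726] tau7 -0.818 op 0.05755920799451987 18.00023388583213 7.025
```

play_rows(translation=[[0,0,0],[0,0,0],[0,0,0],[0,0,0],[0,0,0],[0,0,0]], delta_rot=[[0,0,-4],[0,0,-4],[0,0,-4],[0,0,-4],[0,0,-4],[0,0,0]], grip=[-1,-1,-1,-1,-1,-1])

```text
clock: 7.78
tool_pos: [0.5665, 0.0095, 0.1828]
eef_rot: [0.643, 0.766, 0.0, 0.0]
contact_force: [-0.5, -0.6, 3.5]
opening: 0.657
finger_force: 18.0
```

```bash
python3 st.py
```

```text
[ 0.155  0.812 -0.435  1.838  0.559  0.615 -0.453] [0.5665 0.0095 0.1828] yaw [100.  -0. 180.] F [-0.5 -0.6  3.5] M [-0.063 -0.131  0.077] tau7 0.151 op 0.05784982744309019 18.000037972815335 7.775
```

Clockwise hits the stop at 0.73 N·m, while anticlockwise runs freely at under 0.1 N·m. I'm turning it anticlockwise.

play_rows(translation=[[0,0,0],[0,0,0],[0,0,0],[0,0,0],[0,0,0],[0,0,0],[0,0,0],[0,0,0],[0,0,0]], delta_rot=[[0,0,-8],[0,0,-8],[0,0,-8],[0,0,-8],[0,0,-8],[0,0,-8],[0,0,-8],[0,0,-8],[0,0,0]], grip=[-1,-1,-1,-1,-1,-1,-1,-1,-1])

```text
clock: 8.9
tool_pos: [0.5665, 0.0097, 0.1828]
eef_rot: [0.14, 0.99, 0.0, 0.0]
contact_force: [-0.2, -0.6, 4.3]
opening: 0.659
finger_force: 18.0
```

```bash
python3 st.py
```

```text
[ 0.313  0.879 -0.731  1.83   0.831  0.77   0.418] [0.5665 0.0097 0.1828] yaw [163.9   0.  180. ] F [-0.2 -0.6  4.3] M [-0.064 -0.196  0.06 ] tau7 0.316 op 0.05797472429516932 17.99988181795925 8.9
```

play_rows(translation=[[0,0,0],[0,0,0],[0,0,0],[0,0,0],[0,0,0],[0,0,0],[0,0,0],[0,0,0],[0,0,0],[0,0,0]], delta_rot=[[0,0,-8],[0,0,-8],[0,0,-8],[0,0,-8],[0,0,-8],[0,0,-8],[0,0,-8],[0,0,-8],[0,0,-8],[0,0,0]], grip=[-1,-1,-1,-1,-1,-1,-1,-1,-1,-1])

```text
clock: 10.15
tool_pos: [0.5664, 0.01, 0.1828]
eef_rot: [-0.469, 0.883, 0.0, 0.0]
contact_force: [0.1, -0.2, 4.6]
opening: 0.66
finger_force: 18.0
```

```bash
python3 st.py
```

```text
[ 0.438  0.982 -1.009  1.824  1.026  0.967  1.51 ] [0.5664 0.01   0.1828] yaw [-124.    0.  180.] F [ 0.1 -0.2  4.6] M [ 0.132 -0.114  0.032] tau7 0.307 op 0.05805415375592711 18.000140734948218 10.15
```

play_rows(translation=[[0,0,0],[0,0,0],[0,0,-0.001],[0,0,-0.001],[0,0,-0.001],[0,0,-0.001],[0,0,0]], delta_rot=[[0,0,-5],[0,0,-5],[0,0,0],[0,0,0],[0,0,0],[0,0,0],[0,0,0]], grip=[-1,-1,-1,-1,-1,-1,-1])

```text
clock: 11.02
tool_pos: [0.5653, 0.0093, 0.1862]
eef_rot: [-0.545, 0.838, -0.0, -0.001]
contact_force: [-0.9, -0.3, -9.7]
opening: 0.655
finger_force: 18.0
```

```bash
python3 st.py
```

```text
[ 0.453  0.992 -1.045  1.822  1.038  0.999  1.676] [0.5653 0.0093 0.1862] yaw [-1.139e+02 -1.000e-01  1.799e+02] F [-0.9 -0.3 -9.7] M [ 0.079  0.246 -0.355] tau7 0.367 op 0.05766533431276698 17.998887402936816 11.025
```

Pulling gives −9.7 N, which is the jar's weight, so the cap isn't clear yet. I'm setting it back down.

play_rows(translation=[[0,0,0.002],[0,0,0.0015],[0,0,0]], delta_rot=[[0,0,0],[0,0,0],[0,0,0]], grip=[-1,-1,-1])

```text
clock: 11.4
tool_pos: [0.5665, 0.01, 0.1846]
eef_rot: [-0.545, 0.838, -0.001, 0.0]
contact_force: [-3.8, -2.2, 5.7]
opening: 0.655
finger_force: 18.0
```

```bash
python3 st.py
python3 - <<'E'
from h import *
a=cv2.resize(r.snapshot("side")[200:320,240:400],None,fx=4,fy=4,interpolation=cv2.INTER_CUBIC); cv2.imwrite("pics/s2.png",a)
cv2.imwrite("pics/w2.png",r.snapshot("wrist"))
E
```

```text
[ 0.452  0.995 -1.044  1.823  1.045  0.995  1.671] [0.5665 0.01   0.1846] yaw [-113.9   -0.  -179.9] F [-3.8 -2.2  5.7] M [-0.327  0.727 -0.422] tau7 0.425 op 0.05764217518928885 18.00031230202876 11.4
```

View pics/w2.png

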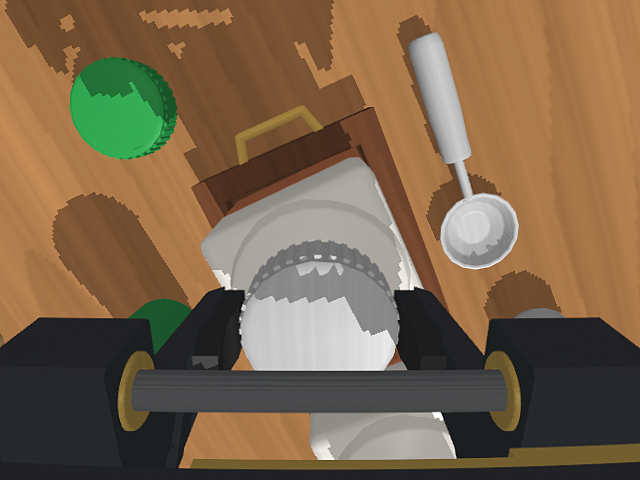

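View pics/s2.png

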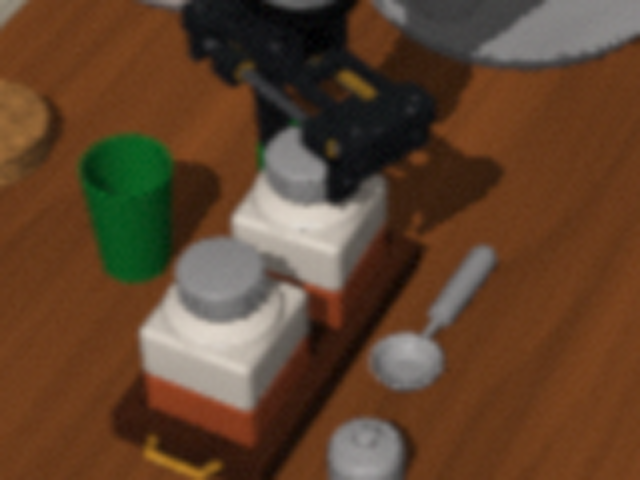

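The wrist view shows the jar (top edge px 205,245–360,158) dragged about 6° past the stand's edge. The last 10° therefore ran into an end stop and the cap is jammed by torque. I'll back off to relieve it and let the jar settle.

play_rows(translation=[[0,0,0],[0,0,0],[0,0,0],[0,0,0.001],[0,0,0]], delta_rot=[[0,0,4],[0,0,4],[0,0,4],[0,0,0],[0,0,0]], grip=[-1,-1,-1,-1,-1])

```text
clock: 12.12
tool_pos: [0.5671, 0.0106, 0.1828]
eef_rot: [-0.456, 0.89, -0.0, 0.001]
contact_force: [0.5, 0.5, 1.0]
opening: 0.65
finger_force: 18.0
```

```bash
python3 st.py
```

```text
[ 0.435  0.98  -1.003  1.823  1.024  0.96   1.481] [0.5671 0.0106 0.1828] yaw [-1.258e+02  1.000e-01 -1.799e+02] F [0.5 0.5 1. ] M [ 0.193 -0.202  0.011] tau7 0.003 op 0.05717766272705701 18.000078429467976 12.125
```

play_rows(translation=[[0,0,-0.001],[0,0,-0.001],[0,0,-0.001],[0,0,0]], delta_rot=[[0,0,0],[0,0,0],[0,0,0],[0,0,0]], grip=[-1,-1,-1,-1])

```text
clock: 12.62
tool_pos: [0.5663, 0.0099, 0.1852]
eef_rot: [-0.455, 0.891, -0.0, -0.0]
contact_force: [-1.0, -0.2, -0.9]
opening: 0.657
finger_force: 18.0
```

```bash
python3 st.py
```

```text
[ 0.437  0.976 -1.005  1.823  1.018  0.965  1.484] [0.5663 0.0099 0.1852] yaw [-125.9   -0.  -180. ] F [-1.  -0.2 -0.9] M [ 0.12  -0.095  0.044] tau7 0.006 op 0.05779705468948569 17.999951695092022 12.625
```

Now only the cap's own weight shows (−0.9 N). I'll lift a few more millimetres and check.

play_rows(translation=[[0,0,-0.0015],[0,0,-0.0015],[0,0,-0.0015],[0,0,0]], delta_rot=[[0,0,0],[0,0,0],[0,0,0],[0,0,0]], grip=[-1,-1,-1,-1])

```text
clock: 13.12
tool_pos: [0.5664, 0.01, 0.1899]
eef_rot: [-0.455, 0.891, -0.0, 0.0]
contact_force: [0.1, 0.2, -0.9]
opening: 0.658
finger_force: 18.0
```

```bash
python3 st.py
```

```text
[ 0.439  0.97  -1.011  1.82   1.01   0.971  1.49 ] [0.5664 0.01   0.1899] yaw [-125.9    0.  -180. ] F [ 0.1  0.2 -0.9] M [ 0.143 -0.073 -0.015] tau7 0.007 op 0.057878526549329595 17.999895138200372 13.125
```

play_rows(translation=[[0,0,-0.004],[0,0,-0.006],[0,0,-0.006],[0,0,-0.007],[0,0,-0.007],[0,0,-0.007],[0,0,-0.007],[0,0,-0.006],[0,0,-0.006],[0,0,-0.004],[0,0,-0.002],[0,0,0],[0,0,0],[0,0,0]], delta_rot=[[0,0,0],[0,0,0],[0,0,0],[0,0,0],[0,0,0],[0,0,0],[0,0,0],[0,0,0],[0,0,0],[0,0,0],[0,0,0],[0,0,0],[0,0,0],[0,0,0]], grip=[-1,-1,-1,-1,-1,-1,-1,-1,-1,-1,-1,-1,-1,-1])

```text
clock: 14.88
tool_pos: [0.5662, 0.0099, 0.2515]
eef_rot: [-0.455, 0.891, 0.0, -0.0]
contact_force: [0.8, -0.5, -0.8]
opening: 0.657
finger_force: 18.0
```

```bash
python3 st.py
python3 - <<'E'
from h import *
a=cv2.resize(r.snapshot("side")[180:320,230:410],None,fx=4,fy=4,interpolation=cv2.INTER_CUBIC); 
b=cv2.resize(r.snapshot("scene")[170:290,260:410],None,fx=4,fy=4,interpolation=cv2.INTER_CUBIC)
cv2.imwrite("pics/s3.png",a); cv2.imwrite("pics/c3.png",b)
E
```

```text
[ 0.47   0.892 -1.076  1.774  0.903  1.06   1.57 ] [0.5662 0.0099 0.2515] yaw [-125.9   -0.   180. ] F [ 0.8 -0.5 -0.8] M [ 0.093 -0.121 -0.027] tau7 -0.0 op 0.05780007602068303 17.99989315448329 14.875
```

View pics/s3.png

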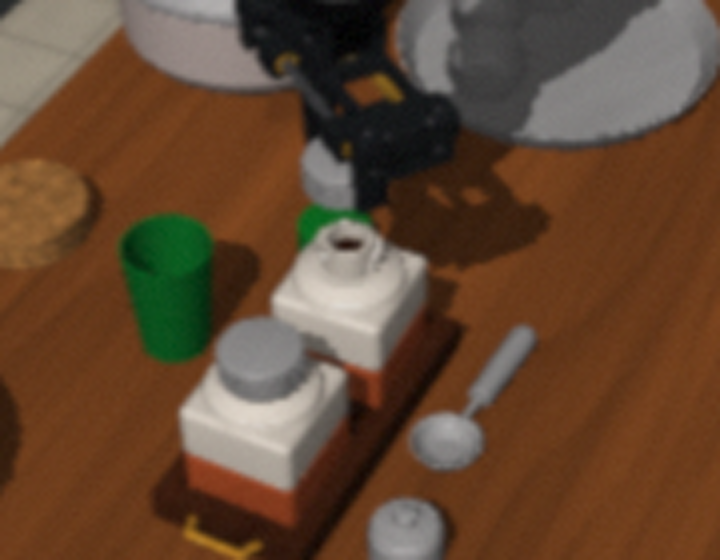

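View pics/c3.png

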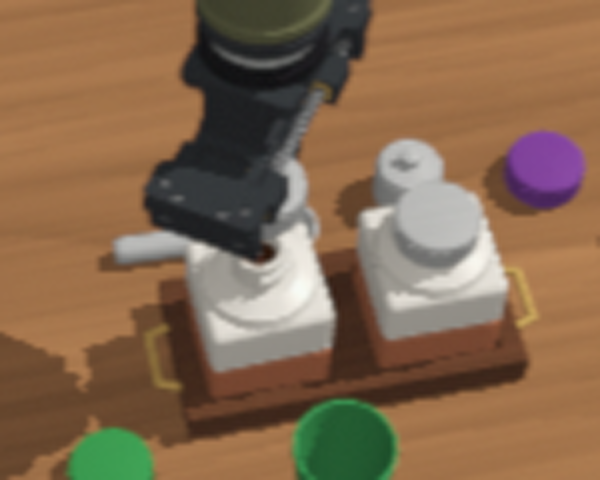

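Both pictures show the cap held level above the open mouth. In the side crop the cap is at px 332,170 and the mouth at 348,243. Both jars are seated, the other jar is closed, and nothing else has moved. I'm handing it in.

```bash
python3 -c "
from plant import r
print(r.finish_job())"
```

```text
the job is handed in; nothing more can be done
None
```

I opened the jar nearer the thali by turning its cap anticlockwise, and the job is handed in with the cap held level about 5 cm over the open mouth; on the way I turned the cap a little too far and the jar rose about 3 mm in its socket, but I set it back down and the final pictures show both jars seated.

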